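Set up a wheel axle for a run-out check

ROBOT

A 7-joint arm with a two-finger parallel gripper is mounted at the origin on a cart in front of the work surface, level with it; the furniture and walls round the work are solid. World frame = base frame: x ahead of the robot, y to its left, z up, the work surface at z = 0. Lengths are in m, angles in rad, forces in N, time in s.
With the tool pointing down it reaches from about 0.35 to 0.9 m from the base axis. Payload 8.1 kg.
Tool frame: the origin (TCP) lies at the very end of the fingers, on their centre line; the grasp point (between the pads) lies 19 mm behind it (grasp_offset is the distance from the TCP to the grasp point, in m); z points along the fingers, y is the line along which they close (so a half turn about z gives the same grasp; the last joint's range is limited). The gripper opens to 92 mm and grips with 3 to 60 N. Pads are 19 mm wide; open, the fingers measure 130 mm over their backs; the gripper's body (75 mm by 190 mm) begins 47 mm behind the grasp point.
Start: joints at [1.134, 0.434, 0.025, 1.573, -0.012, 1.134, -0.075], TCP at [0.205, -0.591, 0.227] pointing down, gripper open.
Joint ranges: [-2.62, 2.62], [-0.44, 2.09], [-1.27, 1.32], [0.08, 2.57], [-1.32, 4.46], [0.12, 2], [-2.74, 2.74]. Speed limits (rad/s): [2.22, 2.22, 3.01, 3.01, 3.14, 3.14, 3.14].

INTERFACE

Orientations are given as a rotation vector (axis times angle).
In Python, from cell import observe, get_image, camera_params, sign_off, silhouettes, grasp_offset gives the robot as it stands. The module is installed in compiled form; this text tells all that it offers.
- The arm moves only by the tool jog_arm, never from a script. Its argument "motion" is a list that holds one entry, the list of rows, each a list of 7 numbers: the shift along the tool's x, y, z in m, then the turn, a rotation vector about the tool's x, y, z in rad, then the closure, from -1 (fully open) to 1 (shut), so that 0 is half open. In form: [[[dx, dy, dz, wx, wy, wz, hand], ...]]. A call has 1 to 10 rows; each row is the pose to reach, as a shift and turn from the pose commanded when the call began, along the tool's axes at that moment; what a row does not reach only later rows make up. A row lasts 1/12 s, in which the tool goes at most 41.7 mm and 7.16 degrees, less where a joint would pass 70% of its speed; a pose out of reach is approached as far as the arm can. A call with a gripper value outside its range is refused whole. The fingers move at their own pace and stop on an object; "force" is the grip in N (left out, the last holds). Time passes only in rows, so rows that repeat a pose let the fingers close. It gives the time, the measured TCP pose, the force, the opening and the grip force at its end, in the units of the state.
- observe(): the state, without advancing time (a new reading comes with each control period).
- get_image(name): name is "side" or "top" or "wrist"; returns the picture (384x512x3 uint8, red, green, blue); there is no depth.
- camera_params(name): a dict with "vertical_fov" (degrees; the focal length in pixels is half the picture's height over the tangent of half this angle, whatever the lens; pixels are square), "cx", "cy" (the principal point, pixels), "T" (4x4, takes a point from camera to world coordinates). Camera axes: x right, y down, z forward; pixel columns grow to the right and rows downward; lengths in m; the calibration is good to about 2 mm. A picture is of the moment at which its call begins: read the wrist's pose just before it. camera_params takes no time and is no camera call; for the wrist camera it gives the pose at the moment of the call.
- sign_off(): hands the job in; it is judged then, once.
Trained networks look in the newest picture that a camera, given by its name, has taken for a name from the list of things; names that differ only in an ending like _2 or _b are one class to them, and where a whole thing is asked for, a point or a joint stands for the part that bears it (a point fixed in the world has none). Each returns a list of dicts, best first, with "p" (0 to 1); they miss things now and then, are a little off and sometimes report something else, mostly with a low value. They report only what shows in the picture. A call takes as long as a camera call. They do not tell look-alikes from the thing itself.
- silhouettes(query, camera): "mask" (384x512 bool, what is visible of it) and "pixel" ([column, row] in pixels, amid what is visible of it).
The state is a dict: "clock": time; "joints": joint angles; "dq": joint speeds; "joint_efforts": joint torques, N m; "position": TCP position; "ee_rot": TCP orientation; "force": force on the tool from outside, world axes, zero at the start; "ft_torque": the same for the moment, N m; "width": opening from 0.0 (shut) to 1.0 (fully open); "gripper_force": force on a finger pad.
Only numpy, scipy, OpenCV 4.12 (cv2) and the standard library are available. Lean on these libraries where they do the work, as an engineer would, in place of code of your own. Each camera call takes 0.05 s, during which the arm holds its last target. There are 200 camera calls.

TASK

Set the axle up for a run-out check: stand the low blue V-block on the granite plate near its stop and the tall bare V-block towards the other end, in line with the stop's ball, then lay the axle level across both, thick journal in the blue block, thin journal in the tall one, hex head within about a centimetre of the stop's ball. Last, stand the dial gauge upright on the plate behind the axle, midway between the blocks, its plunger pressed in on top of the axle's dark middle part. Do not push aside the screw jar, tape measure or sanding block, or tip the gauge over.

Things in the scene. Friction and masses are not known exactly. Their poses are not given: they have to be found in the camera images.
- plate: Fixed dark granite plate, 150 (x) x 240 (y) mm, top 30 mm above the bench. Origin: centre of its underside; z up, y along its length towards the stop, +x its back (away from the robot). Turned up to 0.2 rad. Stop: steel angle on it, 32 mm wide, upright from y = 100 mm, top at z = 88 mm; its ball points to -y, tip at (-30, 94, 72) mm. The axle's line is x = -30 mm.
- low_block: Loose low V-block, painted blue with bright V faces, 0.3 kg: 52 mm wide (x, across the V), 24 mm long (y, along the V), 38 mm high; 90 degree V, root 22 mm up, mouth 32 mm wide. Origin: centre of its underside, z up; the same both ways round. The thick journal lying in it has its axis 42 mm above the origin.
- tall_block: Loose tall V-block of bare light metal, 0.3 kg: 48 mm wide (x, across the V), 24 mm long (y, along the V), 44 mm high; 90 degree V, root 29 mm up, mouth 30 mm wide. Origin: centre of its underside, z up; the same both ways round. The thin journal lying in it has its axis 42 mm above the origin.
- axle: Loose steel axle, 0.6 kg. Origin: on its axis; y along the axis to the head; may be rolled about y. Along y, mm: dark hex head 30 across flats 71..84; thick bright journal diameter 28, 27..71; dark middle 24, -27..27; thin bright journal 18, -70..-27; brass hex nut 30, -83..-70; end -85. Block centres belong at y = 49 and -48.5. Axis 15 mm high on the bench, 72 mm when level in both blocks.
- gauge: Loose dial gauge on a stand, 0.75 kg. Origin: centre of the underside of its red base (50 x 60 (y) x 40 mm), z up. Steel column, 15 mm diameter, on the z axis, free to grip from z = 120 mm to its top at 175 mm. A clamp (to z = 116 mm) holds an arm along -x with the dial: 53 mm diameter, centre (-65, 0, 104) mm, 21 mm thick, white face to -x. Spring plunger upright below the dial. No magnet acts.
- plunger_tip (a point): Lower end of the gauge's plunger (6 mm ball), in the gauge's frame at (-65, 0, 49) mm when free. With all in place the top of the axle's middle is 54 mm above the plate's top, so setting the stand down on the plate pushes the plunger in by about 5 mm.
- gauge_plunger (a joint): How far the plunger is pushed in (m): 0 free, at most 0.010; its spring takes about 0.4 N to start and 0.8 N at 5 mm.
- screw_jar: Bystander, loose: jar of screws with a red lid, 66 mm diameter, 90 mm high. Origin: centre of its underside. Leave it alone.
- tape_measure: Bystander, loose: yellow tape measure, 65 x 81 x 33 mm. Origin: centre of its underside. Leave it alone.
- sanding_block: Bystander, loose: wooden block, 45 x 110 x 35 mm. Origin: centre of its underside. Leave it alone.
Not all that is in view belongs to the job. Leave any yellow look-alike of the low_block alone.

How it is judged:
On the way, in this order (a step that is already met when the one before it is completed fails the run):
1. both V-blocks stand on the plate, in line with the stop's ball, the blue one on the stop's side, the tall one towards the other end (z of low_block in the frame of plate between 0.026 and 0.034 m and angle between each of low_block, tall_block's own z axis and vertical below 0.05 rad and linear speed of each of low_block, tall_block below 0.02 m/s and angular speed of each of low_block, tall_block below 0.15 rad/s and z of tall_block in the frame of plate between 0.026 and 0.034 m and y of low_block in the frame of plate between 0.02 and 0.085 m and y of tall_block in the frame of plate between -0.085 and -0.02 m and x of low_block in the frame of plate between -0.047 and -0.013 m and x of tall_block in the frame of plate between -0.047 and -0.013 m), for 0.2 s.
2. the axle lies level in both V-blocks with its head at the stop (y of low_block in the frame of axle between 0.038 and 0.06 m and y of tall_block in the frame of axle between -0.0595 and -0.0375 m and angle between axle's own y axis and vertical between 1.5408 and 1.6008 rad and z of axle in the frame of plate between 0.068 and 0.077 m and y of axle in the frame of plate between -0.006 and 0.013 m and x of axle in the frame of plate between -0.044 and -0.016 m and angle between the y axis of axle and the y axis of plate, either way round below 0.14 rad and linear speed of axle below 0.02 m/s and angular speed of axle below 0.15 rad/s), for 0.2 s.
3. the gauge stands behind the axle with its plunger pressed in on the axle's middle part (z of gauge in the frame of plate between 0.026 and 0.034 m and angle between gauge's own z axis and vertical below 0.05 rad and linear speed of gauge below 0.02 m/s and angular speed of gauge below 0.15 rad/s and y of gauge in the frame of axle between -0.03 and 0.03 m and x of gauge in the frame of plate above 0 m and y of plunger_tip in the frame of axle between -0.013 and 0.013 m and value of joint gauge_plunger above 0.001 m), for 0.2 s.
At the end, for the whole second after the job is handed in: Blocks and gauge stand upright on the plate; the axle lies level (0.03 rad) in both blocks, each within 11 mm of the middle of its journal, head 0 to 16 mm from the ball; the plunger is pushed in over 1 mm, within 13 mm of the axle's middle along it, gauge behind the axle; all at rest and released (all of step 1 and all of step 2 and all of step 3); the robot touches nothing.
It fails at once if the gauge is tipped over (angle between gauge's own z axis and vertical above 0.6 rad).
It fails at once if the screw jar is pushed aside or knocked over (distance of screw_jar from where it was at the start of the episode above 0.03 m or angle between screw_jar's own z axis and vertical above 0.5 rad).
It fails at once if the tape measure is pushed aside (distance of tape_measure from where it was at the start of the episode above 0.03 m).
It fails at once if the sanding block is pushed aside (distance of sanding_block from where it was at the start of the episode above 0.03 m).
It also fails if it takes over 112 s, if anything falls off the work surface, if the arm or the gripper's body presses on something with over 40 N, if the wrist force passes 120 N, or if a joint passes its speed limit or range.

## Working session

There is one attempt and no reset: what is moved stays moved. The work goes in short steps, Python scripts to look and compute and a tool call to move; the robot and the scene stay as the last step left them, time stands still between calls to the robot, and variables do not carry over. Pictures are saved under pics/ and viewed, at most 14 in all, crops included, and the job is handed in when it is done.

Besides the shell and the picture viewer there is one more tool, called after "Call:" as a command line: name --argument value ..., lists and objects as JSON in quotes. jog_arm: Moves the arm, as the interface text tells. Its arguments: {"type":"object","properties":{"motion":{"type":"array"},"force":{"type":"number"}},"required":["motion"]}

```bash
mkdir -p pics
cat > h.py <<'E'
import numpy as np, cv2
from scipy.spatial.transform import Rotation as R
from cell import *
def save(im,n): cv2.imwrite('pics/'+n,im[:,:,::-1])
def K(c):
    p=camera_params(c); f=192/np.tan(np.radians(p['vertical_fov'])/2); return f,p['cx'],p['cy'],np.array(p['T'])
def ray(c,uv,z,k=None):
    f,cx,cy,T=k or K(c); d=T[:3,:3]@np.array([(uv[0]-cx)/f,(uv[1]-cy)/f,1]); o=T[:3,3]
    return o+d*(z-o[2])/d[2]
def proj(c,P,k=None):
    f,cx,cy,T=k or K(c); q=(np.atleast_2d(P)-T[:3,3])@T[:3,:3]; return np.c_[cx+f*q[:,0]/q[:,2],cy+f*q[:,1]/q[:,2]]
E
python3 - <<'E'
from h import *
s=observe(); print(s)
a=get_image('top');b=get_image('side')
save(a,'top0.png');save(b,'side0.png')
for c in('top','side','wrist'): print(c,[np.round(x,3) for x in K(c)])
for q in['plate','low_block','tall_block','axle','gauge','screw_jar','tape_measure','sanding_block']:
  for c in('top','side'):
    for r in silhouettes(q,c)[:3]: print(q,c,round(r['p'],2),r['pixel'],r['mask'].sum(),np.round(ray(c,r['pixel'],.03),3))
E
```

```text
{'clock': 0.0, 'joints': array([ 1.13441506,  0.43520854,  0.02497303,  1.57412004, -0.01160053,
        1.13400994, -0.07511922]), 'dq': array([ 9.36745252e-05,  1.31872079e-03,  8.92622764e-04, -2.58043586e-03,
       -5.02787003e-04,  9.64213304e-04,  1.65644308e-03]), 'joint_efforts': array([ 8.67642229e-04, -6.67852950e+01,  9.85360332e-01, -3.14450419e+01,
       -6.05565123e-02,  4.30172228e-02,  2.18253354e-04]), 'position': array([ 0.20453234, -0.59002566,  0.22594508]), 'ee_rot': array([-3.09644008e+00, -5.21476087e-01,  6.39058448e-04]), 'force': array([-0.06879814, -0.39722891,  0.56922549]), 'ft_torque': array([ 0.00279341,  0.05988001, -0.02448933]), 'gripper_force': 0.0, 'width': 1.0003456156647574}
top [np.float64(428.16), np.float64(260.466), np.float64(187.925), array([[-0.014, -0.99 ,  0.142,  0.36 ],
       [-1.   ,  0.01 , -0.026,  0.085],
       [ 0.024, -0.142, -0.99 ,  1.255],
       [ 0.   ,  0.   ,  0.   ,  1.   ]])]
side [np.float64(381.554), np.float64(255.961), np.float64(189.573), array([[ 0.999,  0.034, -0.041,  0.563],
       [ 0.054, -0.615,  0.786, -
[... 938 characters left out ...]
.71 [237.4, 167.1] 233 [0.452 0.249 0.03 ]
axle top 0.92 [369.3, 189.8] 544 [ 0.527 -0.264  0.03 ]
axle side 0.92 [217.7, 309.2] 306 [ 0.459 -0.27   0.03 ]
gauge top 0.79 [174.0, 157.2] 707 [0.628 0.303 0.03 ]
gauge side 0.66 [288.6, 152.5] 663 [0.615 0.344 0.03 ]
screw_jar top 0.96 [345.8, 138.8] 506 [ 0.68  -0.201  0.03 ]
screw_jar side 0.84 [321.0, 269.7] 983 [ 0.682 -0.152  0.03 ]
tape_measure top 0.93 [241.4, 240.3] 480 [0.386 0.109 0.03 ]
tape_measure side 0.91 [209.7, 199.5] 562 [0.389 0.085 0.03 ]
tape_measure side 0.56 [219.6, 307.3] 395 [ 0.463 -0.265  0.03 ]
sanding_block top 0.62 [124.8, 172.0] 692 [0.586 0.444 0.03 ]
sanding_block side 0.59 [276.4, 137.9] 239 [0.573 0.437 0.03 ]
```

Run:
```python
import cv2
a=cv2.imread('pics/top0.png')[110:270,80:420];b=cv2.imread('pics/side0.png')[90:384,150:420]
cv2.imwrite('pics/t1.png',cv2.resize(a,None,fx=2.35,fy=2.35,interpolation=2));cv2.imwrite('pics/s1.png',cv2.resize(b,None,fx=2,fy=2,interpolation=2))
```

```text
(no output)
```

View pics/t1.png

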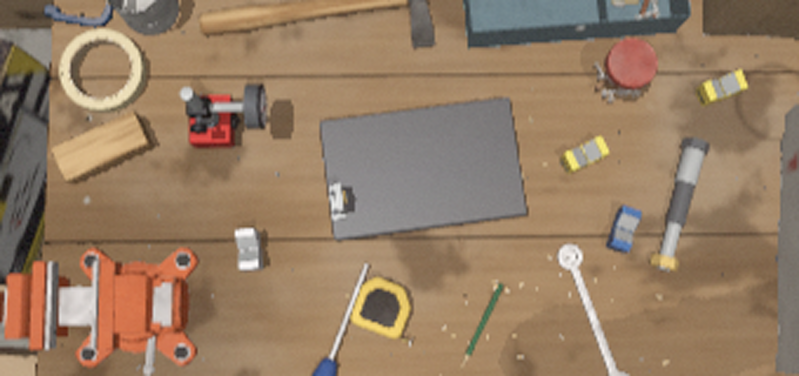

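View pics/s1.png

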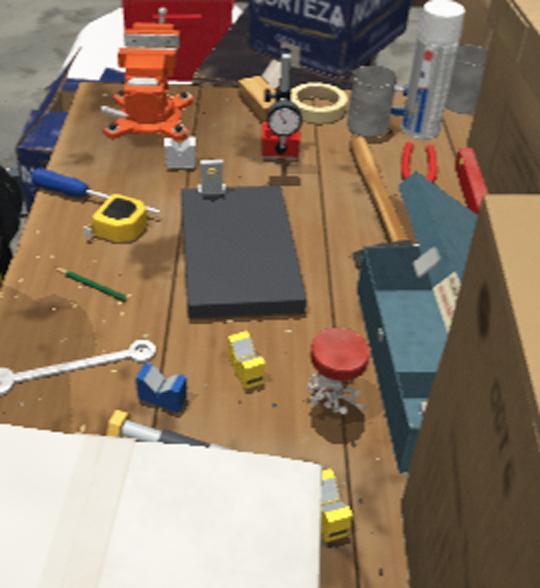

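Candidates for the low block, in top-camera pixels: blue at (345,207), and yellow look-alikes at (329,175) and (388,148). I choose the blue one. The tall block is at (185,215). The axle's hex head is at about (373,172) and its brass nut at (362,221). Next I fit poses to the masks.

```bash
cat > fit.py <<'E'
from h import *
from scipy.optimize import minimize
def box(x0,x1,y0,y1,z0,z1): return np.array([[x,y,z] for x in(x0,x1) for y in(y0,y1) for z in(z0,z1)])/1e3
def prism(poly,y0,y1): return np.array([[x,y,z] for x,z in poly for y in(y0,y1)])/1e3
def cyl(r,y0,y1,n=16): return prism([(r*np.cos(a),r*np.sin(a)) for a in np.linspace(0,2*np.pi,n)],y0,y1)
def vb(w,h,root,m):
    return [prism([(-w/2,0),(w/2,0),(w/2,root),(-w/2,root)],-12,12),prism([(-w/2,0),(-w/2,h),(-m/2,h),(0,root)],-12,12),prism([(w/2,0),(w/2,h),(m/2,h),(0,root)],-12,12)]
sw=lambda P:P[:,[1,2,0]] # cyl axis y -> other
M=dict(plate=[box(-75,75,-120,120,0,30),box(-46,-14,100,108,30,88)],
 low_block=vb(52,38,22,32),tall_block=vb(48,44,29,30),
 axle=[p+[0,0,.015] for p in[cyl(16,71,84),cyl(14,27,71),cyl(12,-27,27),cyl(9,-70,-27),cyl(16,-83,-70)]],
 gauge=[box(-25,25,-30,30,0,40),cyl(7.5,40,175)[:,[0,2,1]],cyl(26.5,-75.5,-54.5)[:,[1,0,2]]+[0,0,.104],box(-65,10,-6,6,98,112),cyl(4,49,80)[:,[0,2,1]]+[-.065,0,0]])
def render(n,x,k,S=4,z0=0):
    c,s=np.cos(x[2]),np.sin(x[2]); im=np.zeros((384*S,512*S),np.uint8)
    for P in M[n]:
        W=np.c_[x[0]+c*P[:,0]-s*P[:,1],x[1]+s*P[:,0]+c*P[:,1],P[:,2]+z0]
        uv=((proj(0,W,k)+.5)*S).astype(np.float32)
        cv2.fillConvexPoly(im,cv2.convexHull(np.clip(uv,-9999,9999)).astype(np.int32),1)
    return cv2.resize(im.astype(np.float32),(512,384),interpolation=cv2.INTER_AREA)
def fit(n,masks,x0,z0=0):  # masks: list of (k,mask)
    def cost(x):
        t=0
        for k,m in masks:
            r=render(n,x,k,z0=z0); t+=1-np.minimum(r,m).sum()/np.maximum(r,m).sum()
        return t/len(masks)
    best=None
    for yw in x0[2]:
        s=np.array([x0[0],x0[1],yw]); r=minimize(cost,s,method='Nelder-Mead',options=dict(initial_simplex=[s,s+[.01,0,0],s+[0,.01,0],s+[0,0,.2]],maxiter=90,xatol=2e-4,fatol=1e-4))
        if best is None or r.fun<best.fun: best=r
    return best.x,best.fun
E
python3 - <<'E'
from fit import *
ks={c:K(c) for c in('top','side')}
for c in ks: get_image(c)
X=dict(plate=(.56,.056,[0.1,-.1]),low_block=(.478,-.191,[0,.8,1.6,2.4]),tall_block=(.46,.269,[0,.8,1.6,2.4]),axle=(.527,-.264,[-1.5]),gauge=(.62,.31,[1.5,1.2,1.8]))
for n,x0 in X.items():
  ms={}
  for c in ks:
    if (n,c)==('axle','side'): continue
    S=silhouettes(n,c); S=[s for s in S if np.linalg.norm(ray(c,s['pixel'],.03,ks[c])[:2]-x0[:2])<.06]
    if S: ms[c]=(ks[c],S[0]['mask'].astype(np.float32))
  for g in [list(ms)]+([[c] for c in ms] if len(ms)>1 else []):
    x,f=fit(n,[ms[c] for c in g],x0); print(n,g,np.round(x,4),round(f,3),flush=True)
E
```

```text
plate ['top', 'side'] [0.5563 0.0555 0.1244] 0.037
plate ['top'] [0.5577 0.0558 0.1289] 0.026
plate ['side'] [0.555  0.0578 0.1253] 0.032
low_block ['top', 'side'] [ 0.4771 -0.1934 -0.3441] 0.157
low_block ['top'] [ 0.4801 -0.1929  2.7169] 0.218
low_block ['side'] [ 0.4758 -0.1933  2.756 ] 0.062
tall_block ['top', 'side'] [0.4567 0.2688 0.1154] 0.158
tall_block ['top'] [0.4592 0.2689 0.1145] 0.088
tall_block ['side'] [0.4559 0.2684 0.0846] 0.177
axle ['top'] [ 0.5099 -0.2658 -1.8746] 0.085
gauge ['top', 'side'] [0.6184 0.316  1.5466] 0.157
gauge ['top'] [0.6188 0.3163 1.5637] 0.088
gauge ['side'] [0.6162 0.3194 1.5246] 0.193
```

```bash
cat > plan.py <<'E'
from h import *
PL=np.array([.557,.0558,.126])
def pw(x,y):  # plate mm -> world
    c,s=np.cos(PL[2]),np.sin(PL[2]); return PL[0]+(c*x-s*y)/1e3,PL[1]+(s*x+c*y)/1e3
def down(a): # tool down, tool y at world angle a
    y=np.array([np.cos(a),np.sin(a),0]);z=np.array([0,0,-1.]);return np.c_[np.cross(y,z),y,z]
def plan(*wps,start=None):
    s=observe(); p,r=np.array(s['position']),R.from_rotvec(s['ee_rot']).as_matrix()
    print('now',round(s['clock'],2),np.round(p,4),'yaw',round(np.arctan2(r[1,1],r[0,1]),3),'tilt',np.round(r[:2,2],3),'w',round(s['width'],3),'j',np.round(s['joints'],2))
    for x,y,z,a in wps:
        q=np.array([x,y,z]);t=down(a);d=r.T@(q-p);w=R.from_matrix(r.T@t).as_rotvec()
        print([round(float(v),4) for v in np.r_[d,w]],'rows',max(np.linalg.norm(d)/.0417,np.linalg.norm(w)/.125)); p,r=q,t
E
python3 - <<'E'
from plan import *
x,y,a=.477,-.193,-.344
plan((x,y,.2,a),(x,y,.06,a),(x,y,.005,a))
E
```

```text
now 1.45 [ 0.2047 -0.5905  0.2268] yaw -1.237 tilt [ 0. -0.] w 1.001 j [ 1.13  0.43  0.02  1.57 -0.01  1.13 -0.08]
[0.3874, -0.2864, 0.0267, 0.0, 0.0, -0.8931] rows 11.571977000277855
[0.0, 0.0, 0.14, 0.0, 0.0, 0.0] rows 3.3573141486810556
[0.0, 0.0, 0.055, 0.0, 0.0, 0.0] rows 1.3189448441247003
```

Call:
jog_arm --motion '[[[0.3874, -0.2864, 0.0267, 0, 0, -0.8931, -1], [0.3874, -0.2864, 0.0267, 0, 0, -0.8931, -1], [0.3874, -0.2864, 0.0267, 0, 0, -0.8931, -1], [0.3874, -0.2864, 0.0267, 0, 0, -0.8931, -1], [0.3874, -0.2864, 0.0267, 0, 0, -0.8931, -1], [0.3874, -0.2864, 0.0267, 0, 0, -0.8931, -1], [0.3874, -0.2864, 0.0267, 0, 0, -0.8931, -1], [0.3874, -0.2864, 0.0267, 0, 0, -0.8931, -1], [0.3874, -0.2864, 0.0267, 0, 0, -0.8931, -1], [0.3874, -0.2864, 0.0267, 0, 0, -0.8931, -1]]]' --force 30

```text
clock: 2.28
position: [0.4406, -0.2458, 0.204]
ee_rot: [2.569, 1.807, 0.0]
force: [0.3, -0.0, -0.2]
width: 0.999
gripper_force: 0.0
```

Run:
```python
from plan import *
from fit import *
x,y,a=.477,-.193,-.344
plan((x,y,.2,a),(x,y,.06,a),(x,y,.005,a))
k=K('wrist'); im=get_image('wrist'); save(im,'w1.png')
print(proj('wrist',[[x,y,.03],[.51,-.266,.015]],k))
for s in silhouettes('low_block','wrist'): print(s['p'],s['pixel'],s['mask'].sum(),ray('wrist',s['pixel'],.03,k))
S=silhouettes('low_block','wrist')
if S:print(fit('low_block',[(k,S[0]['mask'].astype(np.float32))],(x,y,[a])))
S=silhouettes('axle','wrist')
if S:print(S[0]['p'],fit('axle',[(k,S[0]['mask'].astype(np.float32))],(.51,-.266,[-1.87])))
```

```text
now 2.28 [ 0.4406 -0.2458  0.204 ] yaw -0.344 tilt [ 0.001 -0.001] w 0.999 j [ 0.67  0.29 -0.33  1.87  0.11  1.   -0.05]
[0.062, 0.0164, 0.004, 0.0009, 0.0003, -0.0005] rows 1.5400110515096423
[0.0, 0.0, 0.14, 0.0, 0.0, 0.0] rows 3.3573141486810556
[0.0, 0.0, 0.055, 0.0, 0.0, 0.0] rows 1.3189448441247003
[[271.9174584  111.29913573]
 [318.23901604 161.35200988]]
0.95 [455.1, 168.4] 1758 [ 0.65094414 -0.32160618  0.03      ]
0.71 [339.8, 38.4] 1933 [ 0.56281913 -0.14945267  0.03      ]
0.6 [272.5, 115.2] 1229 [ 0.47628361 -0.19702338  0.03      ]
(array([ 0.477, -0.193, -0.344]), np.float64(1.0))
0.56 (array([ 0.50612871, -0.26723309, -1.87626414]), np.float64(0.04958319664001465))
```

View pics/w1.png

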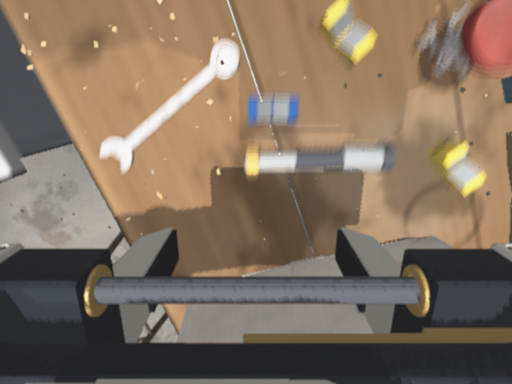

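Wrist view: the blue block is at (273,109) with bright V faces, and the yellow ones are at (350,30) and (460,168), so the choice is confirmed. The position agrees within about 3 mm.

Call:
jog_arm --motion '[[[0.062, 0.0164, 0.004, 0, 0, 0, -1], [0.062, 0.0164, 0.004, 0, 0, 0, -1], [0.062, 0.0164, 0.044, 0, 0, 0, -1], [0.062, 0.0164, 0.084, 0, 0, 0, -1], [0.062, 0.0164, 0.124, 0, 0, 0, -1], [0.062, 0.0164, 0.15, 0, 0, 0, -1], [0.062, 0.0164, 0.175, 0, 0, 0, -1], [0.062, 0.0164, 0.19, 0, 0, 0, -1], [0.062, 0.0164, 0.198, 0, 0, 0, -1], [0.062, 0.0164, 0.198, 0, 0, 0, -1]]]'

```text
clock: 3.32
position: [0.4747, -0.1956, 0.0042]
ee_rot: [-2.569, -1.805, 0.004]
force: [-0.1, 0.2, 0.9]
width: 0.999
gripper_force: 0.0
```

Call:
jog_arm --motion '[[[0, 0, 0, 0, 0, 0, 1], [0, 0, 0, 0, 0, 0, 1], [0, 0, 0, 0, 0, 0, 1], [0, 0, 0, 0, 0, 0, 1], [0, 0, 0, 0, 0, 0, 1], [0, 0, 0, 0, 0, 0, 1]]]' --force 30

```text
clock: 3.82
position: [0.4764, -0.1946, 0.0062]
ee_rot: [2.568, 1.808, 0.001]
force: [-0.7, 0.4, -0.1]
width: 0.613
gripper_force: 0.0
```

Run:
```python
from plan import *
x,y,a=.477,-.193,-.344
b=pw(-30,51)
plan((x,y,.12,a),(*b,.12,.126),(*b,.037,.126)); print(observe()['gripper_force'],b)
```

```text
now 3.82 [ 0.4764 -0.1946  0.0062] yaw -0.344 tilt [ 0.001 -0.   ] w 0.613 j [ 0.49  0.58 -0.27  2.04  0.28  0.57 -0.33]
[0.0017, 0.0001, -0.1138, 0.0009, 0.0001, -0.0] rows 2.730414310525838
[0.2931, -0.0584, 0.0, 0.0, 0.0, -0.47] rows 7.166834849016693
[0.0, 0.0, 0.083, 0.0, 0.0, 0.0] rows 1.9904076738609109
0.0 (np.float64(0.520828814811426), np.float64(0.10262569126082259))
```

Call:
jog_arm --motion '[[[0, 0, 0, 0, 0, 0, 1], [0, 0, 0, 0, 0, 0, 1], [0, 0, 0, 0, 0, 0, 1], [0, 0, 0, 0, 0, 0, 1], [0, 0, -0.02, 0, 0, 0, 1], [0, 0, -0.055, 0, 0, 0, 1], [0, 0, -0.09, 0, 0, 0, 1], [0, 0, -0.114, 0, 0, 0, 1], [0, 0, -0.114, 0, 0, 0, 1]]]'

```text
clock: 4.57
position: [0.4788, -0.195, 0.1241]
ee_rot: [2.564, 1.805, 0.007]
force: [1.4, 0.9, -2.8]
width: 0.562
gripper_force: 30.0
```

Call:
jog_arm --motion '[[[0.04, -0.008, 0, 0, 0, -0.06, 1], [0.08, -0.016, 0, 0, 0, -0.12, 1], [0.12, -0.024, 0, 0, 0, -0.2, 1], [0.16, -0.032, 0, 0, 0, -0.28, 1], [0.2, -0.04, 0, 0, 0, -0.36, 1], [0.24, -0.048, 0, 0, 0, -0.43, 1], [0.27, -0.054, 0, 0, 0, -0.47, 1], [0.2931, -0.0584, 0, 0, 0, -0.47, 1], [0.2931, -0.0584, 0, 0, 0, -0.47, 1], [0.2931, -0.0584, 0, 0, 0, -0.47, 1]]]'

```text
clock: 5.4
position: [0.5191, 0.1028, 0.1184]
ee_rot: [-2.072, -2.359, 0.002]
force: [0.3, -0.4, -3.8]
width: 0.567
gripper_force: 30.0
```

Run:
```python
from plan import *
b=pw(-30,51)
plan((*b,.12,.126),(*b,.037,.126),(*b,.13,.126),(.44,.22,.16,.115),(.458,.269,.16,.115),(.458,.269,.008,.115)); print(observe()['gripper_force'],b)
```

```text
now 5.4 [0.5191 0.1028 0.1184] yaw 0.129 tilt [-0.002  0.   ] w 0.567 j [ 0.08  0.46 -0.51  1.9   0.29  0.86 -0.44]
[-0.0004, 0.0017, -0.0016, -0.0019, -0.0006, 0.0033] rows 0.056813375157063126
[0.0, 0.0, 0.083, 0.0, 0.0, 0.0] rows 1.9904076738609109
[0.0, 0.0, -0.093, 0.0, 0.0, 0.0] rows 2.2302158273381294
[0.1266, -0.0654, -0.03, 0.0, 0.0, 0.011] rows 3.492484939080461
[0.0466, 0.0235, 0.0, 0.0, 0.0, 0.0] rows 1.2518353128190112
[0.0, 0.0, 0.152, 0.0, 0.0, 0.0] rows 3.645083932853717
29.999273512512445 (np.float64(0.520828814811426), np.float64(0.10262569126082259))
```

Call:
jog_arm --motion '[[[0, 0.001, 0.03, 0, 0, 0, 1], [0, 0.001, 0.06, 0, 0, 0, 1], [0, 0.001, 0.074, 0, 0, 0, 1], [0, 0.001, 0.08, 0, 0, 0, 1], [0, 0.001, 0.083, 0, 0, 0, 1], [0, 0.001, 0.083, 0, 0, 0, 1]]]'

```text
clock: 5.9
position: [0.52, 0.0998, 0.0365]
ee_rot: [-2.078, -2.355, 0.004]
force: [0.3, -0.4, -2.5]
width: 0.566
gripper_force: 30.0
```

Call:
jog_arm --motion '[[[0, 0, 0, 0, 0, 0, -0.5], [0, 0, 0, 0, 0, 0, -0.5], [0, 0, 0, 0, 0, 0, -0.5], [0, 0, 0, 0, 0, 0, -0.5], [0, 0, -0.04, 0, 0, 0, -1], [0, 0, -0.08, 0, 0, 0, -1], [0, 0, -0.12, 0, 0, 0, -1], [0, 0, -0.12, 0, 0, 0, -1]]]'

```text
clock: 6.57
position: [0.5249, 0.1032, 0.1641]
ee_rot: [2.073, 2.352, 0.014]
force: [1.6, 0.8, 0.1]
width: 0.976
gripper_force: 0.0
```

Run:
```python
from plan import *
plan((.44,.22,.16,.115),(.458,.269,.16,.115),(.458,.269,.008,.115))
```

```text
now 6.57 [0.5249 0.1032 0.1641] yaw 0.126 tilt [0.011 0.003] w 0.976 j [ 0.11  0.4  -0.53  1.85  0.25  0.94 -0.41]
[0.1266, -0.0695, 0.0035, 0.011, -0.0014, 0.0113] rows 3.4642365996798157
[0.0466, 0.0235, 0.0, 0.0, 0.0, 0.0] rows 1.2518353128190112
[0.0, 0.0, 0.152, 0.0, 0.0, 0.0] rows 3.645083932853717
```

Call:
jog_arm --motion '[[[0.04, -0.022, 0, 0, 0, 0, -1], [0.08, -0.044, 0, 0, 0, 0, -1], [0.11, -0.06, 0, 0, 0, 0, -1], [0.1266, -0.0695, 0.0, 0, 0, 0.0113, -1], [0.1266, -0.0695, 0, 0, 0, 0.0113, -1], [0.1266, -0.0695, 0, 0, 0, 0.0113, -1]]]'

```text
clock: 7.07
position: [0.4357, 0.2192, 0.157]
ee_rot: [2.086, 2.348, 0.001]
force: [0.6, -0.6, 0.1]
width: 1.001
gripper_force: 0.0
```

Run:
```python
from plan import *
from fit import *
x,y,a=.458,.269,.11
k=K('wrist'); im=get_image('wrist'); save(im,'w2.png')
for s in silhouettes('tall_block','wrist'):
  p=ray('wrist',s['pixel'],.03,k); print(s['p'],s['pixel'],p)
  if np.hypot(p[0]-x,p[1]-y)<.04:
    X,f=fit('tall_block',[(k,s['mask'].astype(np.float32))],(x,y,[a])); print(X,f)
    if f<.2: x,y,a=X
plan((x,y,.155,a),(x,y,.008,a))
```

```text
0.76 [287.1, 129.2] [0.45719978 0.27110985 0.03      ]
[0.45479204 0.26703998 0.11287561] 0.06668680906295776
now 7.17 [0.4369 0.2173 0.1567] yaw 0.114 tilt [ 0.001 -0.001] w 1.001 j [-0.11  0.35 -0.58  1.95  0.24  0.9  -0.7 ]
[0.0474, 0.0234, 0.0017, 0.0005, 0.0006, 0.0008] rows 1.268659150505534
[0.0, 0.0, 0.147, 0.0, 0.0, 0.0] rows 3.5251798561151078
```

View pics/w2.png

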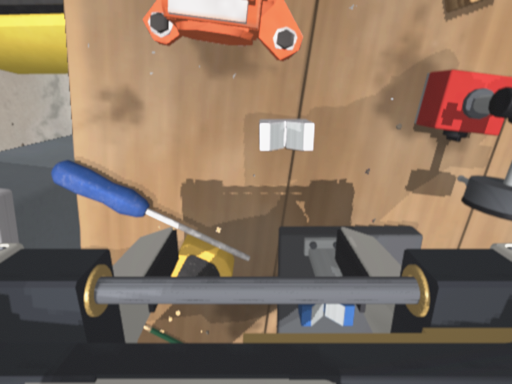

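Wrist view: the bare tall block is at (287,135) with the vise feet beyond it. From the side view the vise top is at or below about 0.12 m, so the gripper clears it.

Call:
jog_arm --motion '[[[0.035, 0.017, 0, 0, 0, 0, -1], [0.0474, 0.0234, 0.01, 0, 0, 0, -1], [0.0474, 0.0234, 0.05, 0, 0, 0, -1], [0.0474, 0.0234, 0.09, 0, 0, 0, -1], [0.0474, 0.0234, 0.12, 0, 0, 0, -1], [0.0474, 0.0234, 0.138, 0, 0, 0, -1], [0.0474, 0.0234, 0.146, 0, 0, 0, -1], [0.0474, 0.0234, 0.146, 0, 0, 0, 0], [0.0474, 0.0234, 0.146, 0, 0, 0, 1], [0.0474, 0.0234, 0.146, 0, 0, 0, 1]]]'

```text
clock: 8.0
position: [0.4552, 0.2682, 0.012]
ee_rot: [2.091, 2.344, 0.003]
force: [0.8, -0.3, -0.6]
width: 0.83
gripper_force: 0.0
```

Call:
jog_arm --motion '[[[0, 0, 0, 0, 0, 0, 1], [0, 0, 0, 0, 0, 0, 1], [0, 0, 0, 0, 0, 0, 1], [0, 0, 0, 0, 0, 0, 1], [0, 0, 0, 0, 0, 0, 1], [0, 0, 0, 0, 0, 0, 1], [0, 0, 0, 0, 0, 0, 1]]]'

```text
clock: 8.58
position: [0.4549, 0.2682, 0.0113]
ee_rot: [2.09, 2.344, 0.002]
force: [1.8, -0.7, 6.8]
width: 0.524
gripper_force: 30.0
```

Run:
```python
from plan import *
s=observe(); x,y,z=s['position']; a=.113; print(s['gripper_force'])
b=pw(-30,-46.5)
plan((x,y,.17,a),(*b,.17,.126),(*b,.03+z,.126))
```

```text
29.99966260045767
now 8.58 [0.4549 0.2682 0.0113] yaw 0.115 tilt [0.002 0.001] w 0.524 j [-0.3   0.61 -0.46  1.99  0.44  0.64 -0.93]
[0.0001, 0.0003, -0.1587, 0.0017, -0.0004, 0.0015] rows 3.805098696248121
[-0.2695, 0.0481, 0.0, 0.0, 0.0, -0.013] rows 6.56429107313988
[0.0, 0.0, 0.1287, 0.0, 0.0, 0.0] rows 3.0856742358164677
```

Call:
jog_arm --motion '[[[0, 0, -0.03, 0, 0, 0, 1], [0, 0, -0.07, 0, 0, 0, 1], [0, 0, -0.11, 0, 0, 0, 1], [0, 0, -0.145, 0, 0, 0, 1], [0, 0, -0.159, 0, 0, 0, 1], [0, 0, -0.159, 0, 0, 0, 1]]]'

```text
clock: 9.08
position: [0.4552, 0.2692, 0.1731]
ee_rot: [2.089, 2.344, 0.008]
force: [0.7, 0.7, -3.8]
width: 0.521
gripper_force: 30.0
```

Call:
jog_arm --motion '[[[-0.03, 0.005, 0, 0, 0, 0, 1], [-0.07, 0.012, 0, 0, 0, 0, 1], [-0.11, 0.02, 0, 0, 0, 0, 1], [-0.15, 0.027, 0, 0, 0, -0.013, 1], [-0.19, 0.034, 0, 0, 0, -0.013, 1], [-0.23, 0.041, 0, 0, 0, -0.013, 1], [-0.26, 0.046, 0, 0, 0, -0.013, 1], [-0.2695, 0.048, 0, 0, 0, -0.013, 1], [-0.2695, 0.048, 0, 0, 0, -0.013, 1], [-0.2695, 0.048, 0, 0, 0, -0.013, 1]]]'

```text
clock: 9.92
position: [0.5314, 0.0056, 0.1681]
ee_rot: [-2.075, -2.356, 0.003]
force: [-0.5, 1.2, -3.4]
width: 0.523
gripper_force: 30.0
```

Run:
```python
from plan import *
b=pw(-30,-46.5)
from fit import *
plan((*b,.17,.126),(*b,.0413,.126))
k=K('top');get_image('top')
for n in('low_block',):
 for s in silhouettes(n,'top'):
  p=ray('top',s['pixel'],.06,k); print(s['p'],p)
  if p[1]>0: X,f=fit(n,[(k,s['mask'].astype(np.float32))],(*pw(-30,51),[.126]),.03);print(X,f, pw(-30,51))
```

```text
now 9.92 [0.5314 0.0056 0.1681] yaw 0.127 tilt [-0.003  0.   ] w 0.523 j [ 0.28  0.4  -0.52  1.84  0.24  0.97 -0.21]
[0.0001, 0.0017, -0.0019, -0.0028, -0.0007, 0.0007] rows 0.061391919747578065
[0.0, 0.0, 0.1287, 0.0, 0.0, 0.0] rows 3.086330935251799
0.74 [ 0.64392401 -0.30812852  0.06      ]
0.66 [0.51328199 0.10520395 0.06      ]
[0.52180656 0.10161344 0.12547148] 0.18217194080352783 (np.float64(0.520828814811426), np.float64(0.10262569126082259))
```

Low block is where intended. Place the tall one.

Call:
jog_arm --motion '[[[0, 0.001, 0.035, 0, 0, 0, 1], [0, 0.001, 0.07, 0, 0, 0, 1], [0, 0.001, 0.1, 0, 0, 0, 1], [0, 0.001, 0.118, 0, 0, 0, 1], [0, 0.001, 0.126, 0, 0, 0, 1], [0, 0.001, 0.1285, 0, 0, 0, 1], [0, 0.001, 0.1285, 0, 0, 0, 1], [0, 0.001, 0.1285, 0, 0, 0, 1]]]'

```text
clock: 10.68
position: [0.5338, 0.0073, 0.0418]
ee_rot: [2.073, 2.361, 0.002]
force: [-0.6, 0.2, -4.1]
width: 0.525
gripper_force: 30.0
```

Call:
jog_arm --motion '[[[0, 0, 0, 0, 0, 0, -0.5], [0, 0, 0, 0, 0, 0, -0.5], [0, 0, 0, 0, 0, 0, -0.5], [0, 0, 0, 0, 0, 0, -0.5], [0, 0, 0, 0, 0, 0, -0.5], [0, 0, -0.04, 0, 0, 0, -1], [0, 0, -0.08, 0, 0, 0, -1], [0, 0, -0.115, 0, 0, 0, -1], [0, 0, -0.12, 0, 0, 0, -1], [0, 0, -0.12, 0, 0, 0, -1]]]'

```text
clock: 11.52
position: [0.5353, 0.006, 0.164]
ee_rot: [2.073, 2.355, 0.006]
force: [0.5, 0.1, -0.4]
width: 0.993
gripper_force: 0.0
```

Run:
```python
from plan import *
ax=(.508,-.2665);a=-1.8755
u=np.array([-np.sin(a),np.cos(a)])
q=np.array(ax)+.01*u; print(q)
plan((*q,.16,a),(*q,.05,a),(*q,.003,a))
```

```text
[ 0.51753936 -0.26950011]
now 11.52 [0.5353 0.006  0.164 ] yaw 0.127 tilt [ 0.005 -0.   ] w 0.993 j [ 0.28  0.41 -0.52  1.84  0.25  0.95 -0.22]
[-0.271, -0.0526, 0.0039, 0.0043, -0.005, 2.0028] rows 16.022299238913597
[0.0, 0.0, 0.11, 0.0, 0.0, 0.0] rows 2.6378896882494005
[0.0, 0.0, 0.047, 0.0, 0.0, 0.0] rows 1.1270983213429255
```

Call:
jog_arm --motion '[[[-0.03, -0.006, 0, 0, 0, 0.12, -1], [-0.07, -0.013, 0, 0, 0, 0.24, -1], [-0.1, -0.02, 0, 0, 0, 0.36, -1], [-0.14, -0.026, 0, 0, 0, 0.48, -1], [-0.17, -0.032, 0, 0, 0, 0.6, -1], [-0.2, -0.038, 0, 0, 0, 0.72, -1], [-0.22, -0.043, 0, 0, 0, 0.84, -1], [-0.24, -0.047, 0, 0, 0, 0.96, -1], [-0.26, -0.05, 0, 0, 0, 1.08, -1], [-0.271, -0.0526, 0, 0, 0, 1.2, -1]]]'

```text
clock: 12.35
position: [0.5144, -0.2724, 0.1594]
ee_rot: [-3.048, -0.762, 0.004]
force: [0.2, -0.4, -0.7]
width: 0.995
gripper_force: 0.0
```

Call:
jog_arm --motion '[[[0, 0, 0, 0, 0, 0.12, -1], [0, 0, 0, 0, 0, 0.24, -1], [0, 0, 0, 0, 0, 0.36, -1], [0, 0, 0, 0, 0, 0.48, -1], [0, 0, 0, 0, 0, 0.6, -1], [0, 0, 0, 0, 0, 0.72, -1], [0, 0, 0, 0, 0, 0.8028, -1], [0, 0, 0, 0, 0, 0.8028, -1], [0, 0, 0, 0, 0, 0.8028, -1]]]'

```text
clock: 13.1
position: [0.5152, -0.2694, 0.1599]
ee_rot: [3.106, -0.472, -0.003]
force: [0.4, -0.9, -0.8]
width: 0.998
gripper_force: 0.0
```

Run:
```python
from plan import *
from fit import *
x,y,a=.508,-.2665,-1.8755
k=K('wrist'); im=get_image('wrist'); save(im,'w3.png')
for s in silhouettes('axle','wrist')[:1]:
    X,f=fit('axle',[(k,s['mask'].astype(np.float32))],(x,y,[a])); print(s['p'],X,f)
    if f<.15: x,y,a=X
k=K('top');get_image('top')
for s in silhouettes('axle','top')[:1]: print(s['p'],fit('axle',[(k,s['mask'].astype(np.float32))],(x,y,[a])))
u=np.array([-np.sin(a),np.cos(a)])
q=np.array([x,y])+.01*u; print(q)
plan((*q,.16,a),(*q,.05,a),(*q,.003,a))
```

```text
0.97 [ 0.50781602 -0.26863192 -1.87561037] 0.040528178215026855
0.59 (array([ 0.50941244, -0.26528933, -1.8948241 ]), np.float64(0.49068397283554077))
[ 0.51735505 -0.27163308]
now 13.3 [ 0.5156 -0.2697  0.1608] yaw -1.873 tilt [-0.001  0.   ] w 0.999 j [ 0.37  0.43  0.02  1.76 -0.01  0.95 -1.47]
[0.0022, 0.0014, 0.0008, 0.0, 0.0006, 0.0022] rows 0.06573111998706595
[0.0, 0.0, 0.11, 0.0, 0.0, 0.0] rows 2.6378896882494005
[0.0, 0.0, 0.047, 0.0, 0.0, 0.0] rows 1.1270983213429255
```

View pics/w3.png

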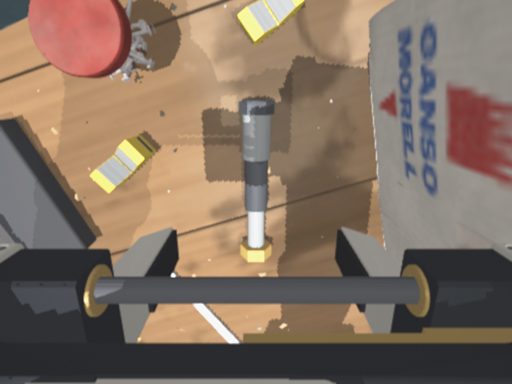

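Run:
```python
from plan import *
k=K('wrist');t=K('top');print(k[3].round(3))
for z in(0,.1,.2):
  print(z,[ray('',p,z,k)[:2].round(3) for p in((370,20),(375,130),(385,240))],[ray('',p,z,t)[:2].round(3) for p in((416,165),(412,230),(411,268))])
im=get_image('top');save(cv2.resize(im[130:330,300:512],None,fx=2.8,fy=2.8),'t2.png')
```

```text
[[-0.298 -0.908 -0.296  0.595]
 [-0.955  0.283  0.092 -0.297]
 [-0.     0.31  -0.951  0.319]
 [ 0.     0.     0.     1.   ]]
0 [array([ 0.624, -0.417]), array([ 0.522, -0.403]), array([ 0.393, -0.391])] [array([ 0.605, -0.417]), array([ 0.41 , -0.393]), array([ 0.3  , -0.383])]
0.1 [array([ 0.615, -0.379]), array([ 0.545, -0.369]), array([ 0.456, -0.361])] [array([ 0.585, -0.377]), array([ 0.406, -0.355]), array([ 0.305, -0.345])]
0.2 [array([ 0.606, -0.341]), array([ 0.568, -0.336]), array([ 0.52 , -0.332])] [array([ 0.566, -0.337]), array([ 0.402, -0.317]), array([ 0.31 , -0.308])]
```

View pics/t2.png

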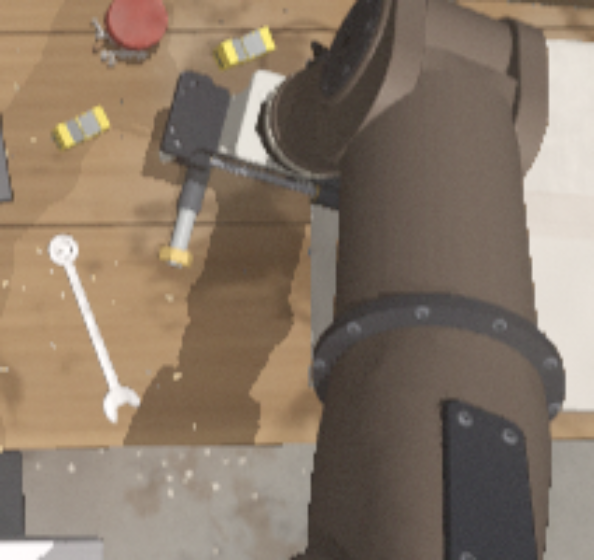

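The axle is at (256,180) with its head away from the robot. The carton's near face is at y≈-0.40 and its height about 0.22, which leaves about 3 cm beside the gripper body.

Call:
jog_arm --motion '[[[0.0022, 0.0014, 0.03, 0, 0, 0.002, -1], [0.0022, 0.0014, 0.07, 0, 0, 0.002, -1], [0.0022, 0.0014, 0.105, 0, 0, 0.002, -1], [0.0022, 0.0014, 0.13, 0, 0, 0.002, -1], [0.0022, 0.0014, 0.146, 0, 0, 0.002, -1], [0.0022, 0.0014, 0.154, 0, 0, 0.002, -1], [0.0022, 0.0014, 0.1568, 0, 0, 0.002, -0.5], [0.0022, 0.0014, 0.1568, 0, 0, 0.002, 1], [0.0022, 0.0014, 0.1568, 0, 0, 0.002, 1], [0.0022, 0.0014, 0.1568, 0, 0, 0.002, 1]]]' --force 55

```text
clock: 14.18
position: [0.5185, -0.2721, 0.0057]
ee_rot: [3.104, -0.479, 0.004]
force: [-1.1, -0.5, -0.5]
width: 0.763
gripper_force: 0.0
```

Call:
jog_arm --motion '[[[0, 0, 0, 0, 0, 0, 1], [0, 0, 0, 0, 0, 0, 1], [0, 0, 0, 0, 0, 0, 1], [0, 0, 0, 0, 0, 0, 1], [0, 0, 0, 0, 0, 0, 1], [0, 0, 0, 0, 0, 0, 1], [0, 0, 0, 0, 0, 0, 1], [0, 0, 0, 0, 0, 0, 1], [0, 0, 0, 0, 0, 0, 1], [0, 0, 0, 0, 0, 0, 1]]]'

```text
clock: 15.02
position: [0.5179, -0.2707, 0.0044]
ee_rot: [-3.104, 0.478, -0.0]
force: [0.6, 4.9, 3.7]
width: 0.25
gripper_force: 55.0
```

Run:
```python
from plan import *
s=observe(); x,y,z=s['position']; a=-1.8755; print(s['gripper_force'],s['width']*92,z)
b=pw(-30,12)
plan((x,y,.15,a),(*b,.15,-.87),(*b,.15,.126),(*b,.057+z,.126))
```

```text
55.00064313411713 22.983174778401963 0.004436169853203897
now 15.02 [ 0.5179 -0.2707  0.0044] yaw -1.876 tilt [0.    0.001] w 0.25 j [ 0.38  0.64  0.01  1.88 -0.01  0.63 -1.47]
[0.0, -0.0001, -0.1456, -0.0009, -0.0, -0.0008] rows 3.49073933205746
[-0.0929, -0.3216, 0.0, 0.0, 0.0, -1.0055] rows 8.043999999999999
[0.0, 0.0, 0.0, 0.0, 0.0, -0.996] rows 7.968000000000001
[0.0, 0.0, 0.0886, 0.0, 0.0, 0.0] rows 2.1238328572373164
```

Call:
jog_arm --motion '[[[0, 0, -0.01, 0, 0, 0, 1], [0, 0, -0.03, 0, 0, 0, 1], [0, 0, -0.06, 0, 0, 0, 1], [0, 0, -0.095, 0, 0, 0, 1], [0, 0, -0.125, 0, 0, 0, 1], [0, 0, -0.142, 0, 0, 0, 1], [0, 0, -0.1456, 0, 0, 0, 1], [0, 0, -0.1456, 0, 0, 0, 1]]]'

```text
clock: 15.68
position: [0.5173, -0.2725, 0.1507]
ee_rot: [3.104, -0.481, 0.002]
force: [-0.2, -0.3, -8.0]
width: 0.246
gripper_force: 55.0
```

Call:
jog_arm --motion '[[[-0.008, -0.03, 0, 0, 0, -0.08, 1], [-0.018, -0.065, 0, 0, 0, -0.18, 1], [-0.029, -0.1, 0, 0, 0, -0.29, 1], [-0.04, -0.14, 0, 0, 0, -0.4, 1], [-0.05, -0.175, 0, 0, 0, -0.51, 1], [-0.061, -0.21, 0, 0, 0, -0.62, 1], [-0.071, -0.245, 0, 0, 0, -0.73, 1], [-0.08, -0.28, 0, 0, 0, -0.84, 1], [-0.088, -0.307, 0, 0, 0, -0.93, 1], [-0.0929, -0.3216, 0, 0, 0, -1.0055, 1]]]'

```text
clock: 16.52
position: [0.5242, 0.0673, 0.1479]
ee_rot: [-2.944, -1.089, 0.004]
force: [0.2, -0.4, -6.5]
width: 0.245
gripper_force: 55.0
```

Call:
jog_arm --motion '[[[0, 0, 0, 0, 0, -0.11, 1], [0, 0, 0, 0, 0, -0.23, 1], [0, 0, 0, 0, 0, -0.35, 1], [0, 0, 0, 0, 0, -0.47, 1], [0, 0, 0, 0, 0, -0.59, 1], [0, 0, 0, 0, 0, -0.71, 1], [0, 0, 0, 0, 0, -0.83, 1], [0, 0, 0, 0, 0, -0.93, 1], [0, 0, 0, 0, 0, -0.99, 1], [0, 0, 0, 0, 0, -0.996, 1]]]'

```text
clock: 17.35
position: [0.5244, 0.0621, 0.1477]
ee_rot: [-2.074, -2.356, 0.005]
force: [-0.1, -0.5, -7.6]
width: 0.249
gripper_force: 55.0
```

Run:
```python
from plan import *
from fit import *
b=pw(-30,12)
s=observe();print(s['force'],s['ft_torque'],s['gripper_force'])
plan((*b,.15,.126),(*b,.0614,.126))
k=K('side');im=get_image('side');t=K('top');im2=get_image('top')
print('expected axle centre',pw(-30,2))
for c,kk in(('side',k),('top',t)):
  for q in silhouettes('axle',c)[:1]: print(c,q['p'],fit('axle',[(kk,q['mask'].astype(np.float32))],(*pw(-30,2),[.126]),.145))
  for n,yy in(('tall_block',-46.5),('low_block',51)):
    for q in silhouettes(n,c)[:4]:
      p=ray(c,q['pixel'],.055,kk)
      if np.hypot(*(p[:2]-pw(-30,yy)))<.03: X,f=fit(n,[(kk,q['mask'].astype(np.float32))],(*pw(-30,yy),[.126]),.03);print(c,n,X,f,pw(-30,yy))
save(cv2.resize(np.hstack([im[130:290,180:330],im2[130:290,200:350]]),None,fx=2.6,fy=2.6,interpolation=2),'ax.png')
```

```text
[-0.12736927 -0.52668812 -7.6262357 ] [ 0.03272626 -0.08622534 -0.00263282] 54.99648928642273
now 17.35 [0.5244 0.0621 0.1477] yaw 0.127 tilt [-0.004 -0.   ] w 0.249 j [ 0.18  0.42 -0.53  1.87  0.26  0.92 -0.34]
[0.0017, 0.0016, -0.0023, -0.0042, -0.0002, 0.0008] rows 0.07828592995210244
[0.0, 0.0, 0.0886, 0.0, 0.0, 0.0] rows 2.124700239808153
expected axle centre (np.float64(0.5269864913703627), np.float64(0.054014138936343985))
side 0.67 (array([0.52699927, 0.04667297, 0.10915562]), np.float64(0.22785407304763794))
side tall_block [0.53412834 0.00672148 0.07907611] 0.09983080625534058 (np.float64(0.5330813344950245), np.float64(0.005898622860074344))
side low_block [0.51987029 0.10005284 0.01621413] 0.446580708026886 (np.float64(0.520828814811426), np.float64(0.10262569126082259))
top 0.63 (array([0.53022259, 0.05294005, 0.17378777]), np.float64(0.746133029460907))
top low_block [0.52110634 0.1056346  0.20399012] 0.6761363744735718 (np.float64(0.520828814811426), np.float64(0.10262569126082259))
```

View pics/ax.png

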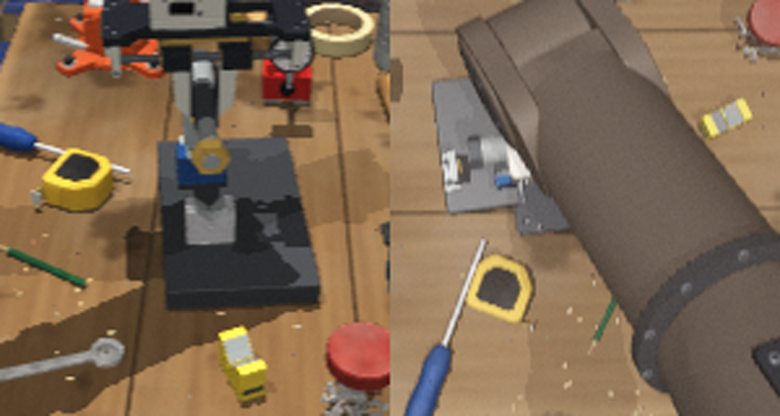

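Call:
jog_arm --motion '[[[0.001, 0.001, 0.02, 0, 0, 0, 1], [0.001, 0.001, 0.045, 0, 0, 0, 1], [0.001, 0.001, 0.06, 0, 0, 0, 1], [0.001, 0.001, 0.07, 0, 0, 0, 1], [0.001, 0.001, 0.077, 0, 0, 0, 1], [0.001, 0.001, 0.081, 0, 0, 0, 1], [0.001, 0.001, 0.083, 0, 0, 0, 1], [0.001, 0.001, 0.083, 0, 0, 0, 1], [0.001, 0.001, 0.083, 0, 0, 0, 1]]]'

```text
clock: 18.5
position: [0.5273, 0.0643, 0.0676]
ee_rot: [2.079, 2.355, 0.001]
force: [0.6, -0.1, -6.5]
width: 0.247
gripper_force: 55.0
```

Run:
```python
from plan import *
b=pw(-30,12)
s=observe();print(s['force'],s['ft_torque'])
plan((*b,.0614,.126))
im=get_image('side');im2=get_image('wrist')
save(np.hstack([cv2.resize(im[160:260,200:280],None,fx=4,fy=4,interpolation=2),cv2.resize(im2[:,50:462],(429,400))]),'ax2.png')
```

```text
[ 0.57633166 -0.11584124 -6.51245206] [-0.02022395 -0.11847728  0.02509434]
now 18.5 [0.5273 0.0643 0.0676] yaw 0.124 tilt [0.001 0.   ] w 0.247 j [ 0.13  0.53 -0.48  1.94  0.35  0.75 -0.43]
[-0.0001, -0.0016, 0.0062, 0.0012, 0.0, -0.0016] rows 0.15423174563215922
```

View pics/ax2.png

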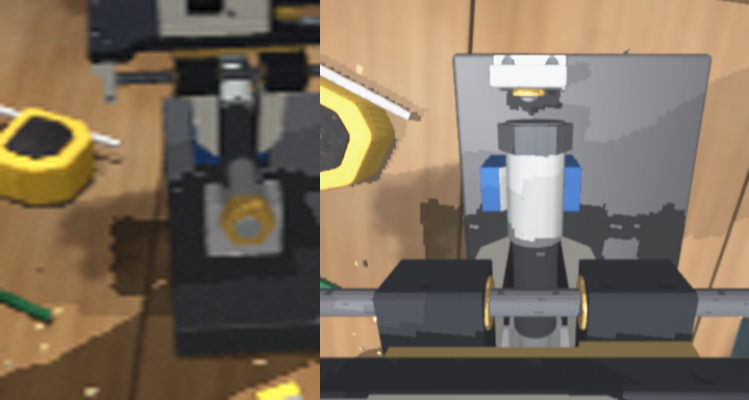

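The wrist view shows the journal centred over the blue block and the head just short of the ball. I lower it the rest of the way.

Call:
jog_arm --motion '[[[0, 0, 0.002, 0, 0, 0, 1], [0, 0, 0.004, 0, 0, 0, 1], [0, 0, 0.0055, 0, 0, 0, 1], [0, 0, 0.006, 0, 0, 0, 1], [0, 0, 0.006, 0, 0, 0, 1]]]'

```text
clock: 19.02
position: [0.5269, 0.064, 0.0621]
ee_rot: [2.078, 2.354, -0.0]
force: [-5.1, -2.5, 10.2]
width: 0.246
gripper_force: 55.0
```

Call:
jog_arm --motion '[[[0, 0, 0, 0, 0, 0, 0.3], [0, 0, 0, 0, 0, 0, -0.2], [0, 0, 0, 0, 0, 0, -0.2], [0, 0, 0, 0, 0, 0, -0.2], [0, 0, 0, 0, 0, 0, -0.2], [0, 0, 0, 0, 0, 0, -0.2], [0, 0, 0, 0, 0, 0, -0.2], [0, 0, -0.02, 0, 0, 0, -0.2], [0, 0, -0.05, 0, 0, 0, -0.2], [0, 0, -0.085, 0, 0, 0, -0.2]]]'

```text
clock: 19.85
position: [0.5254, 0.0639, 0.1455]
ee_rot: [-2.077, -2.354, 0.004]
force: [1.2, 0.2, -0.1]
width: 0.599
gripper_force: 0.0
```

Call:
jog_arm --motion '[[[0, 0, -0.04, 0, 0, 0, -0.2], [0, 0, -0.08, 0, 0, 0, -0.2], [0, 0, -0.12, 0, 0, 0, -0.2], [0, 0, -0.12, 0, 0, 0, -0.2], [0, 0, -0.12, 0, 0, 0, -0.2]]]'

```text
clock: 20.27
position: [0.5281, 0.0645, 0.2685]
ee_rot: [2.077, 2.352, 0.006]
force: [-1.0, 0.2, -0.5]
width: 0.6
gripper_force: 0.0
```

Run:
```python
from plan import *
from fit import *
c,s_=np.cos(PL[2]),np.sin(PL[2])
def tp(X): d=np.array(X[:2])-PL[:2]; return np.round([1e3*(c*d[0]+s_*d[1]),1e3*(-s_*d[0]+c*d[1]),X[2]-PL[2]],3)
k=K('wrist');im=get_image('wrist');save(im,'w4.png')
for n,g,z in(('axle',(*pw(-30,2),[.126]),.087-.03),('low_block',(*pw(-30,51),[.126]),.03),('tall_block',(*pw(-30,-46),[.126]),.03)):
  for q in silhouettes(n,'wrist')[:1]: X,f=fit(n,[(k,q['mask'].astype(np.float32))],g,z); print(n,q['p'],tp(X),round(f,3))
plan((.618,.316,.36,-.02),(.618,.316,.29,-.02))
```

```text
axle 0.89 [-3.1085e+01  9.7500e-01  1.2000e-02] 0.052
low_block 0.75 [-30.  51.   0.] 1.0
tall_block 0.55 [-2.9999e+01 -4.6843e+01  2.0000e-03] 0.442
now 20.47 [0.526  0.0638 0.2645] yaw 0.124 tilt [-0.003 -0.   ] w 0.6 j [ 0.22  0.31 -0.57  1.71  0.18  1.18 -0.27]
[0.2388, 0.1224, -0.0959, -0.0027, 0.0003, 0.1444] rows 6.833788218106041
[0.0, 0.0, 0.07, 0.0, 0.0, 0.0] rows 1.6786570743405278
```

View pics/w4.png

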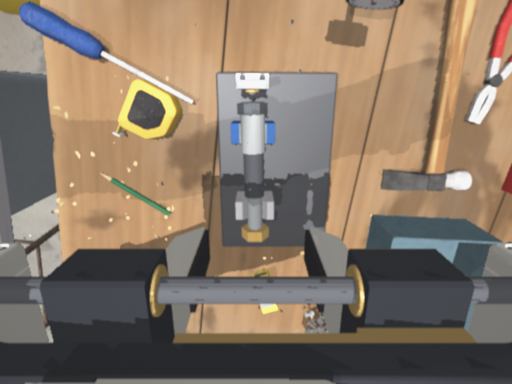

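Wrist view: the axle lies level in both blocks, blue at (253,132) and bare at (254,207), with the head just short of the ball. Now the gauge.

Call:
jog_arm --motion '[[[0.03, 0.017, -0.01, 0, 0, 0.02, -0.2], [0.065, 0.037, -0.01, 0, 0, 0.05, -0.2], [0.1, 0.057, -0.01, 0, 0, 0.08, -0.2], [0.135, 0.08, -0.01, 0, 0, 0.11, -0.2], [0.165, 0.1, -0.01, 0, 0, 0.1444, -0.2], [0.183, 0.115, -0.01, 0, 0, 0.1444, -0.2], [0.183, 0.115, -0.01, 0, 0, 0.1444, -0.2], [0.183, 0.115, -0.01, 0, 0, 0.1444, -0.2]]]'

```text
clock: 21.13
position: [0.6175, 0.2614, 0.2735]
ee_rot: [-2.239, -2.201, 0.005]
force: [-0.0, 0.2, -0.1]
width: 0.597
gripper_force: 0.0
```

Run:
```python
from plan import *
from fit import *
k=K('wrist');im=get_image('wrist')
x,y,a=.618,.316,1.547
for q in silhouettes('gauge','wrist')[:1]:
  X,f=fit('gauge',[(k,q['mask'].astype(np.float32))],(x,y,[a])); print(q['p'],X,f)
  r=render('gauge',X,k); cn,_=cv2.findContours((r>.5).astype(np.uint8),0,2); cv2.drawContours(im,cn,-1,(0,255,0),1)
uv=proj('',[[x,y,.175]],k)[0]; print(uv); cv2.circle(im,(int(uv[0]),int(uv[1])),3,(255,0,255),-1)
save(im,'w5.png')
ks={c:K(c) for c in('top','side')}
for c in ks:
  get_image(c)
  for q in silhouettes('gauge',c)[:1]: print(c,q['p'],fit('gauge',[(ks[c],q['mask'].astype(np.float32))],(x,y,[a])))
plan((x,y,.255,-.024),(x,y,.13,-.024))
```

```text
0.58 [0.61564276 0.31494167 1.57546072] 0.09091812372207642
[257.31765839 126.27498862]
top 0.25 (array([0.618, 0.316, 1.547]), np.float64(1.0))
side 0.93 (array([0.61731289, 0.31649645, 1.54760941]), np.float64(0.13593614101409912))
now 21.43 [0.6182 0.2587 0.2761] yaw -0.021 tilt [ 0.    -0.001] w 0.599 j [-0.16  0.54 -0.53  1.34  0.27  1.33 -0.71]
[0.0573, -0.0015, 0.0211, 0.0003, 0.0006, 0.0026] rows 1.4656943594863632
[0.0, 0.0, 0.125, 0.0, 0.0, 0.0] rows 2.997601918465228
```

View pics/w5.png

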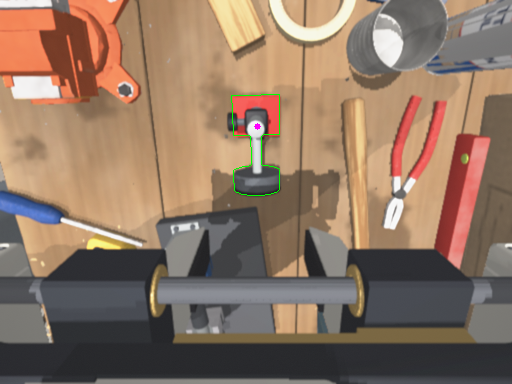

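Column top is at (258,127), matching the prediction, with the dial towards the plate at (257,178). I descend and grip the column.

Call:
jog_arm --motion '[[[0.035, -0.001, 0, 0, 0, 0, -0.2], [0.057, -0.001, 0.01, 0, 0, 0, -0.2], [0.057, -0.001, 0.04, 0, 0, 0, -0.2], [0.057, -0.001, 0.075, 0, 0, 0, -0.2], [0.057, -0.001, 0.105, 0, 0, 0, -0.2], [0.057, -0.001, 0.13, 0, 0, 0, -0.2], [0.057, -0.001, 0.141, 0, 0, 0, -0.2], [0.057, -0.001, 0.145, 0, 0, 0, -0.2], [0.057, -0.001, 0.145, 0, 0, 0, -0.2], [0.057, -0.001, 0.145, 0, 0, 0, -0.2]]]'

```text
clock: 22.27
position: [0.6192, 0.3174, 0.1328]
ee_rot: [2.244, 2.198, 0.004]
force: [0.4, 0.0, 0.3]
width: 0.601
gripper_force: 0.0
```

Call:
jog_arm --motion '[[[0, 0, 0, 0, 0, 0, 1], [0, 0, 0, 0, 0, 0, 1], [0, 0, 0, 0, 0, 0, 1], [0, 0, 0, 0, 0, 0, 1], [0, 0, 0, 0, 0, 0, 1], [0, 0, 0, 0, 0, 0, 1], [0, 0, 0, 0, 0, 0, 1], [0, 0, 0, 0, 0, 0, 1], [0, 0, 0, 0, 0, 0, 1], [0, 0, 0, 0, 0, 0, 1]]]' --force 55

```text
clock: 23.1
position: [0.6178, 0.3171, 0.131]
ee_rot: [-2.243, -2.199, 0.001]
force: [-2.3, -0.8, 3.5]
width: 0.156
gripper_force: 55.0
```

Run:
```python
from plan import *
from fit import *
s=observe(); x,y,z=s['position']; print(s['gripper_force'],s['width']*92,s['force'])
# gauge axis may sit off the tcp
d=np.array([.617,.3155])-[x,y]; print('column offset from tcp',d)
k=K('side');get_image('side')
for q in silhouettes('gauge','side')[:1]: print(q['p'],fit('gauge',[(k,q['mask'].astype(np.float32))],(.617,.316,[1.56])))
b=pw(34.5,1)
plan((x,y,z+.11,-.021),(*b,z+.11,-.73),(*b,z+.11,-1.456),(*b,z+.03,-1.456))
```

```text
55.000319480895996 14.308486357638564 [-2.33008731 -0.7996893   3.48637351]
column offset from tcp [-0.00084584 -0.00156959]
0.66 (array([0.61738578, 0.31343926, 1.57759935]), np.float64(0.09855878353118896))
now 23.2 [0.6179 0.3171 0.131 ] yaw -0.02 tilt [-0.001 -0.   ] w 0.152 j [-0.25  0.68 -0.5   1.46  0.35  1.09 -0.84]
[-0.0001, -0.0001, -0.11, -0.0007, 0.0001, 0.0013] rows 2.6377017041213007
[-0.2564, -0.0214, 0.0, 0.0, 0.0, 0.709] rows 6.171117321835893
[0.0, 0.0, 0.0, 0.0, 0.0, 0.726] rows 5.808
[0.0, 0.0, 0.08, 0.0, 0.0, 0.0] rows 1.918465227817746
```

Call:
jog_arm --motion '[[[0, 0, -0.005, 0, 0, 0, 1], [0, 0, -0.015, 0, 0, 0, 1], [0, 0, -0.035, 0, 0, 0, 1], [0, 0, -0.06, 0, 0, 0, 1], [0, 0, -0.085, 0, 0, 0, 1], [0, 0, -0.105, 0, 0, 0, 1], [0, 0, -0.115, 0, 0, 0, 1], [0, 0, -0.115, 0, 0, 0, 1], [0, 0, -0.115, 0, 0, 0, 1]]]'

```text
clock: 23.95
position: [0.6184, 0.3167, 0.2455]
ee_rot: [2.243, 2.199, -0.0]
force: [-0.0, -0.6, -8.7]
width: 0.155
gripper_force: 55.0
```

Run:
```python
from plan import *
from fit import *
k=K('side');get_image('side');s=observe();print(s['force'],s['ft_torque'],s['width'])
for q in silhouettes('gauge','side')[:1]: print(q['p'],fit('gauge',[(k,q['mask'].astype(np.float32))],(.617,.316,[1.56]),.115))
b=pw(34.5,1)
plan((*b,.245,-.73),(*b,.245,-1.456))
```

```text
[ 0.83575789 -0.43761433 -7.10567203] [ 0.02975372 -0.06235942 -0.0031718 ] 0.15176149734521496
0.82 (array([0.61806358, 0.3209506 , 1.54601233]), np.float64(0.1554744839668274))
now 24.05 [0.6177 0.3162 0.2439] yaw -0.02 tilt [-0.002 -0.002] w 0.148 j [-0.25  0.6  -0.52  1.32  0.3   1.3  -0.79]
[-0.2555, -0.0215, -0.0006, -0.0016, 0.0028, 0.71] rows 6.149253208099763
[0.0, 0.0, 0.0, 0.0, 0.0, 0.726] rows 5.808
```

Call:
jog_arm --motion '[[[-0.01, -0.001, 0, 0, 0, 0.03, 1], [-0.03, -0.003, 0, 0, 0, 0.09, 1], [-0.06, -0.005, 0, 0, 0, 0.17, 1], [-0.09, -0.0075, 0, 0, 0, 0.25, 1], [-0.12, -0.01, 0, 0, 0, 0.34, 1], [-0.15, -0.0125, 0, 0, 0, 0.43, 1], [-0.18, -0.015, 0, 0, 0, 0.52, 1], [-0.21, -0.0175, 0, 0, 0, 0.6, 1], [-0.235, -0.02, 0, 0, 0, 0.67, 1], [-0.2555, -0.0215, 0, 0, 0, 0.71, 1]]]'

```text
clock: 24.88
position: [0.5905, 0.058, 0.245]
ee_rot: [2.873, 1.27, -0.004]
force: [0.6, -1.0, -7.2]
width: 0.156
gripper_force: 55.0
```

Call:
jog_arm --motion '[[[0, 0, 0, 0, 0, 0.08, 1], [0, 0, 0, 0, 0, 0.18, 1], [0, 0, 0, 0, 0, 0.28, 1], [0, 0, 0, 0, 0, 0.38, 1], [0, 0, 0, 0, 0, 0.48, 1], [0, 0, 0, 0, 0, 0.58, 1], [0, 0, 0, 0, 0, 0.66, 1], [0, 0, 0, 0, 0, 0.71, 1], [0, 0, 0, 0, 0, 0.726, 1], [0, 0, 0, 0, 0, 0.726, 1]]]'

```text
clock: 25.72
position: [0.5911, 0.0613, 0.2453]
ee_rot: [3.136, 0.179, -0.002]
force: [0.9, 0.1, -7.5]
width: 0.155
gripper_force: 55.0
```

Run:
```python
from plan import *
from fit import *
b=pw(34.5,1)
plan((*b,.245,-1.456),(*b,.161,-1.456))
k=K('side');im=get_image('side')
x=(*pw(33,1),.13)
for q in silhouettes('gauge','side')[:1]:
  X,f=fit('gauge',[(k,q['mask'].astype(np.float32))],(x[0],x[1],[.13]),.113); print(q['p'],X,f,x)
  r=render('gauge',X,k,z0=.113); cn,_=cv2.findContours((r>.5).astype(np.uint8),0,2); cv2.drawContours(im,cn,-1,(0,255,0),1)
save(cv2.resize(im[110:260,190:330],None,fx=4,fy=4,interpolation=2),'g1.png')
```

```text
now 25.72 [0.5911 0.0613 0.2453] yaw -1.457 tilt [-0.001 -0.001] w 0.155 j [-0.04  0.38 -0.21  1.61  0.09  1.16 -1.73]
[-0.0, 0.0002, 0.0003, 0.0004, 0.0013, -0.001] rows 0.013244833872478339
[0.0, 0.0, 0.084, 0.0, 0.0, 0.0] rows 2.014388489208633
0.57 [0.58959141 0.0619741  0.13237906] 0.2251749038696289 (np.float64(0.5896127255132421), np.float64(0.060939079158559), 0.13)
```

View pics/g1.png

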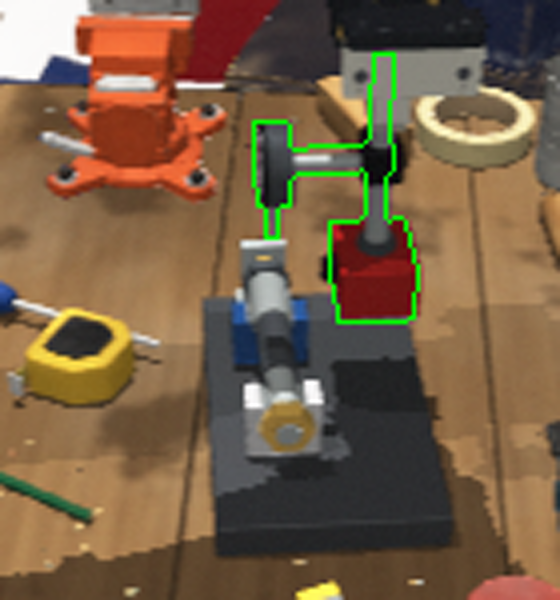

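Side view: the gauge hangs upright, the plunger at (272,235) is in line with the axle, and the base is behind it. I lower it.

Call:
jog_arm --motion '[[[0, 0, 0.01, 0, 0, 0, 1], [0, 0, 0.03, 0, 0, 0, 1], [0, 0, 0.05, 0, 0, 0, 1], [0, 0, 0.065, 0, 0, 0, 1], [0, 0, 0.074, 0, 0, 0, 1], [0, 0, 0.079, 0, 0, 0, 1], [0, 0, 0.081, 0, 0, 0, 1], [0, 0, 0.082, 0, 0, 0, 1], [0, 0, 0.083, 0, 0, 0, 1], [0, 0, 0.083, 0, 0, 0, 1]]]'

```text
clock: 26.65
position: [0.5923, 0.0621, 0.1637]
ee_rot: [-3.136, -0.18, -0.002]
force: [-1.1, 0.6, -5.9]
width: 0.153
gripper_force: 55.0
```

Call:
jog_arm --motion '[[[0, 0, 0.0008, 0, 0, 0, 1], [0, 0, 0.0008, 0, 0, 0, 1], [0, 0, 0.0008, 0, 0, 0, 1]]]'

```text
clock: 26.9
position: [0.5921, 0.062, 0.1626]
ee_rot: [-3.136, -0.18, -0.002]
force: [-0.0, -0.2, -6.3]
width: 0.152
gripper_force: 55.0
```

Call:
jog_arm --motion '[[[0, 0, 0.0008, 0, 0, 0, 1], [0, 0, 0.0012, 0, 0, 0, 1], [0, 0, 0.0012, 0, 0, 0, 1], [0, 0, 0.0012, 0, 0, 0, 1]]]'

```text
clock: 27.23
position: [0.5918, 0.062, 0.161]
ee_rot: [3.136, 0.18, 0.0]
force: [0.7, 0.6, -6.2]
width: 0.156
gripper_force: 55.0
```

Call:
jog_arm --motion '[[[0, 0, 0.0008, 0, 0, 0, 1], [0, 0, 0.0008, 0, 0, 0, 1], [0, 0, 0.0008, 0, 0, 0, 1]]]'

```text
clock: 27.48
position: [0.592, 0.0621, 0.1608]
ee_rot: [-3.136, -0.18, -0.001]
force: [-1.0, -0.3, 2.3]
width: 0.157
gripper_force: 55.0
```

Contact felt, so I release slowly.

Call:
jog_arm --motion '[[[0, 0, 0, 0, 0, 0, 0.6], [0, 0, 0, 0, 0, 0, 0.4], [0, 0, 0, 0, 0, 0, 0.2], [0, 0, 0, 0, 0, 0, 0], [0, 0, 0, 0, 0, 0, -0.2], [0, 0, 0, 0, 0, 0, -0.2], [0, 0, 0, 0, 0, 0, -0.2], [0, 0, -0.01, 0, 0, 0, -0.2], [0, 0, -0.03, 0, 0, 0, -0.2], [0, 0, -0.06, 0, 0, 0, -0.2]]]'

```text
clock: 28.32
position: [0.5902, 0.0617, 0.2192]
ee_rot: [3.136, 0.18, -0.007]
force: [0.5, -0.1, 0.4]
width: 0.597
gripper_force: 0.0
```

Call:
jog_arm --motion '[[[0, 0, -0.03, 0, 0, 0, -0.2], [0, 0, -0.06, 0, 0, 0, -0.2], [0, 0, -0.09, 0, 0, 0, -0.2], [-0.03, 0, -0.09, 0, 0, 0, -0.2], [-0.06, 0, -0.09, 0, 0, 0, -0.2], [-0.06, 0, -0.09, 0, 0, 0, -0.2], [-0.06, 0, -0.09, 0, 0, 0, -0.2]]]'

```text
clock: 28.9
position: [0.5313, 0.0549, 0.3115]
ee_rot: [3.136, 0.18, 0.002]
force: [0.6, -0.5, 0.3]
width: 0.599
gripper_force: 0.0
```

Run:
```python
from plan import *
from fit import *
c,s_=np.cos(PL[2]),np.sin(PL[2])
def tp(X): d=np.array(X[:2])-PL[:2]; return np.round([1e3*(c*d[0]+s_*d[1]),1e3*(-s_*d[0]+c*d[1]),X[2]-PL[2]],3)
for cam in('side','wrist'):
  k=K(cam);im=get_image(cam)
  for n,g,z in(('gauge',(*pw(33,1),[.13]),.03),('axle',(*pw(-31,1),[.126]),.057)):
    for q in silhouettes(n,cam)[:1]: X,f=fit(n,[(k,q['mask'].astype(np.float32))],g,z); print(cam,n,round(q['p'],2),tp(X),round(f,3))
  if cam=='side': a=cv2.resize(im[130:260,190:310],(480,520),interpolation=2)
save(a,'end.png')
s=observe();print(s['position'],s['force'],s['width'])
```

```text
side gauge 0.95 [3.4498e+01 1.2120e+00 5.0000e-03] 0.16
side axle 0.66 [-3.0116e+01 -6.8900e-01  1.6000e-02] 0.293
wrist gauge 0.74 [3.395e+01 8.310e-01 1.600e-02] 0.08
wrist axle 0.97 [-2.9919e+01 -6.5500e-01  1.7000e-02] 0.235
[0.53274481 0.05522679 0.30987915] [ 0.21657499 -0.41291567  0.60322845] 0.6002330823493129
```

View pics/end.png

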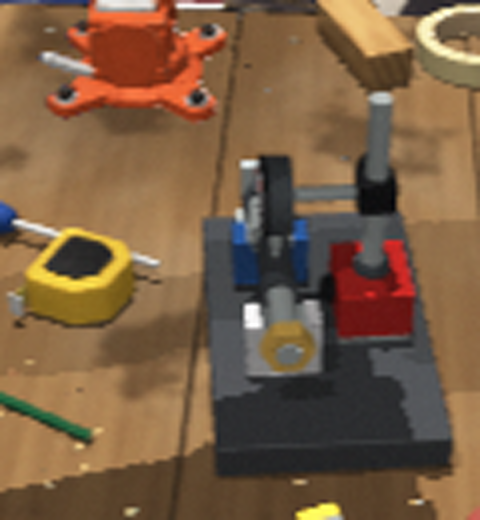

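The gauge stands upright behind the axle with the dial over its middle, the axle lies in both blocks, and the gripper is clear.

```bash
python3 -c "
from cell import *
print(sign_off())"
```

```text
the job is handed in; nothing more can be done
None
```

The job is handed in at about 29 s. In the last images both V-blocks are on the plate, the axle lies in them with its head about 1 cm from the ball, and the gauge stands upright behind with its dial over the axle's dark middle. I did not read the plunger's travel directly; no verdict was returned.

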